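# Fit the blue lens in the press-and-lock lens mount

## Task

Fit the measuring lens with the blue band into the white lens mount: set it upright on the orange seat without dropping it, and push it straight down until its steel foot is fully home in the well. Then swing the red-knobbed lock lever clockwise all the way, so that it locks the lens in.

Things in the scene. Friction and masses are not known exactly. Their poses are not given: they have to be found in the camera images.
- lens_blue: Loose lens, 75 mm tall, 0.15-0.31 kg, upright on a 3 mm black mat, in a row with two alike lenses (yellow, white bands), 100 mm apart. Origin: centre of underside, z up; round, yaw is free. Steel foot 48 mm diameter, 8 mm thick; neck 24 mm diameter up to 22 mm; black barrel (grip here) 40 mm diameter, 22 to 75 mm up, with blue band near the top and blue rim.
- mount: Fixed white block 35 mm high, 110 (x) by 160 mm (y, -65 to +95). Origin: on the table under the well's centre; x away from the robot at yaw 0. Well: 56 mm hole, 4 mm chamfer, filled flush by an orange seat disc. The seat slides down 10 mm to a stop, 8 N friction (over the lens weight), stays where left. Home: lens underside 25 mm above the table; only then the lever's tip clears the foot.
- lock_lever (a joint): Steel lever, vertical pivot at x 0, y +50 mm of the mount. rad, growing clockwise from above: 0 open (handle towards the mount's -x), 1.571 locked at a stop (handle towards +y, tip over the lens foot). Starts at 0 to 0.35, stays where left, about 1 N at the knob turns it. Bar 16 mm wide, top 41.5 mm above the table; pivot boss 24 mm diameter, top at 49.5 mm.
- lever_knob (a point): Centre of the top of the upright red knob on the lever's handle: cylinder 16 mm in diameter, standing 32 mm above the bar, 65 mm from the pivot. This point is 73.5 mm above the table and moves with the lever.
Mind the look-alikes: they are no part of the job. Several things have the shape of the mount; the one meant has the colours described above.

How it is judged (in metres and radians):
On the way, in this order (a step that is already met when the one before it is completed fails the run):
1. the blue lens is pushed home in the well while the lever is still open (z of lens_blue in the frame of mount below 0.029 m and horizontal distance between lens_blue and mount below 0.012 m and angle between lens_blue's own z axis and vertical below 0.2 rad and value of joint lock_lever below 0.9 rad), for 0.2 s.
2. the lever is turned to the locked end (value of joint lock_lever above 1.3 rad), for 0.2 s.
At the end, for the whole second after the job is handed in: The blue lens stands upright (within 11 degrees) and at rest in the well, within 12 mm of its axis and 4 mm of fully home, and the lock lever is within 15 degrees of its locked stop (z of lens_blue in the frame of mount below 0.029 m and horizontal distance between lens_blue and mount below 0.012 m and angle between lens_blue's own z axis and vertical below 0.2 rad and value of joint lock_lever above 1.3 rad and linear speed of lens_blue below 0.03 m/s); the robot touches nothing.
It fails at once if the blue lens is dropped (falls free faster than 0.7 m/s, about 25 mm) (linear speed of lens_blue above 0.7 m/s and contact force between lens_blue and the fingers below 0.1 N).
It also fails if it takes over 54 s, if anything falls off the work surface, if the arm or the gripper's body presses on something with over 40 N, if the wrist force passes 120 N, or if a joint passes its speed limit or range.

## Robot

A 6-joint arm with a two-finger parallel gripper is mounted at the origin on the work surface. World frame = base frame: x ahead of the robot, y to its left, z up, the work surface at z = 0. Lengths are in mm, angles in rad, forces in N, time in s.
With the tool pointing down it reaches from about 275 to 750 mm from the base axis. Payload 10.2 kg.
Tool frame: the origin (TCP) lies midway between the tips of the shut fingers; the grasp point (between the pads) lies 19 mm behind it (ctrl.tcp_to_grasp is the z of the grasp point in the tool frame, in mm); z points along the fingers, y is the direction in which the jaws open and shut (so a half turn about z gives the same grasp; the last joint's range is limited). The gripper opens to 85 mm and grips with 20 to 120 N. Pads are 22 mm wide; open, the fingers measure 114 mm over their backs; the gripper's body (76 mm by 85 mm) begins 54 mm behind the grasp point. The pads swing forward as they close: fully open they stand 13 mm farther back than shut.
Start: joints at [1.093, 0.313, 1.498, -0, 1.331, -0.223], TCP at [132.34, 508.052, 202.194] pointing down, gripper open.
Joint ranges: [-2.94, 2.94], [-0.97, 2.17], [0.19, 2.56], [-1.23, 4.37], [0.02, 3.11], [-2.88, 2.88]. Speed limits (rad/s): [2.39, 2.39, 3.01, 3.14, 3.14, 3.14].

## Interface

Orientations are given as a unit quaternion [w, x, y, z].
In Python, from rig import sensors, capture, order, ctrl gives the robot as it stands. The module is installed in compiled form; this text tells all that it offers.
- The arm moves only by the tool play_rows, never from a script. Its argument "deltas" is a list of rows, each a list of 7 numbers: the shift along the world's x, y, z in units of 40 mm (1.0 is 40 mm), then the turn, a rotation vector about the world's x, y, z in units of 6 degrees (1.0 is 6 degrees), then the opening, from -1 (shut) to 1 (fully open). A call has 1 to 8 rows; each row shifts and turns the commanded pose from where the row before left it; what a row does not reach is not made up. A row lasts 1/12 s, in which the tool goes at most 41.7 mm and 7.16 degrees, less where a joint would pass 70% of its speed; a pose out of reach is approached as far as the arm can. A call is refused whole if a number of a shift passes 1 or a number of a turn 1, either way. A call with a gripper value outside its range is refused whole. The fingers move at their own pace and stop on an object; "squeeze" is the grip in N (left out, the last holds). Time passes only in rows, so rows that do not move let the fingers close. It gives the time, the measured TCP pose, the force and the opening at its end, in the units of the state.
- sensors.sense(): the state, without advancing time (a new reading comes with each control period).
- capture(name): name is "scene" or "side" or "wrist"; returns a dict with "pixels" (400x640x3 uint8, red, green, blue), "z_map" (400x640 float32, mm along the optical axis (not along the pixel's ray), 0 where there is no reading), "fx", "fy", "cx", "cy" (pixels), "eye" and "rotation" of the camera in the world; the wrist camera has in their place "tool_from_camera" (4x4, takes a point from camera to tool coordinates, whose origin is the TCP and whose axes are the flange's). Camera axes: x right, y down, z forward; pixel columns grow to the right and rows downward; lengths in mm; the calibration is good to about 2 mm. A picture is of the moment at which its call begins: read the wrist's pose just before it.
- order.finish_job(): hands the job in, once; it reports no verdict.
The state is a dict: "time_s": time; "joints": joint angles; "dq": joint speeds; "tau": joint torques, N m; "eef_pos": TCP position; "ee_rot": TCP orientation; "force": force on the tool from outside, world axes, zero at the start; "wrist_torque": the same for the moment, N m; "grip_width": opening from 0.0 (shut) to 1.0 (fully open).
Only numpy, scipy, OpenCV 4.12 (cv2) and the standard library are available. Lean on these libraries where they do the work, as an engineer would, in place of code of your own. Each camera call takes 0.05 s, during which the arm holds its last target. There are 200 camera calls.

## Working session

There is one attempt and no reset: what is moved stays moved. The work goes in short steps, Python scripts to look and compute and a tool call to move; the robot and the scene stay as the last step left them, time stands still between calls to the robot, and variables do not carry over. Pictures are saved under pics/ and viewed, about 8 in all and at most 12, crops included, and the job is handed in when it is done.

Besides the shell and the picture viewer there is one more tool, called as a command line: name --pt "numbers of a row" for each row, then --argument value for the rest. play_rows: Moves the arm, as the interface text tells. Its arguments: {"type":"object","properties":{"deltas":{"type":"array","items":{"type":"array","items":{"type":"number"}}},"squeeze":{"type":"number"}},"required":["deltas"]}

```bash
mkdir -p pics
cat > h.py <<'E'
import numpy as np,cv2
from rig import sensors,capture,order,ctrl
from scipy.spatial.transform import Rotation as R
def cap(n):
    s=sensors.sense(); c=capture(n)
    if 'tool_from_camera' in c:
        q=np.array(s['ee_rot']);T=np.eye(4);T[:3,:3]=R.from_quat(q[[1,2,3,0]]).as_matrix();T[:3,3]=s['eef_pos']
        M=T@np.array(c['tool_from_camera'])
        c['eye']=M[:3,3];c['rotation']=M[:3,:3]
    c['eye']=np.array(c['eye']);c['rotation']=np.array(c['rotation'])
    return c
def world(c):
    v,u=np.mgrid[:400,:640];z=c['z_map']
    P=np.stack([(u-c['cx'])/c['fx']*z,(v-c['cy'])/c['fy']*z,z],-1)
    W=P@c['rotation'].T+c['eye'];W[z==0]=np.nan
    return W
def save(c,f,crop=None,k=1):
    im=c['pixels'][...,::-1]
    if crop: im=im[crop[1]:crop[3],crop[0]:crop[2]]
    cv2.imwrite('pics/'+f,cv2.resize(im,None,fx=k,fy=k,interpolation=cv2.INTER_CUBIC))
E
python3 - <<'E'
from h import *
print(sensors.sense(),ctrl.tcp_to_grasp)
a=cap('scene');b=cap('side')
np.savez('s1.npz',**{'p':a['pixels'],'W':world(a)});np.savez('s2.npz',**{'p':b['pixels'],'W':world(b)})
im=np.vstack([a['pixels'],b['pixels']])[...,::-1]
cv2.imwrite('pics/a.png',cv2.resize(im,(480,600),interpolation=cv2.INTER_AREA))
save(a,'a0.png');save(b,'b0.png')
E
```

```text
{'time_s': 0.0, 'joints': array([ 1.09258344e+00,  3.13441182e-01,  1.49842030e+00, -6.41482841e-06,
        1.33101197e+00, -2.23394565e-01]), 'dq': array([-0.00208271,  0.00139036, -0.00023687, -0.00191253, -0.00030495,
        0.00100737]), 'tau': array([ 5.95905226e-05, -4.12265503e+01, -2.59740973e+01, -1.68008373e-04,
        4.10820998e-03,  6.10389384e-05]), 'eef_pos': array([132.21017639, 507.77990669, 201.64593312]), 'ee_rot': array([-2.17148758e-04,  1.27063952e-01,  9.91894320e-01, -6.02465418e-04]), 'force': array([-0.05876419,  0.57436082,  0.02669399]), 'wrist_torque': array([-0.00151865, -0.00219247,  0.04585338]), 'grip_width': 1.0005898231986603} -18.700000000000003Traceback (most recent call last):
  File "<stdin>", line 4, in <module>
  File "h.py", line 15, in world
    W=P@c['rotation'].T+c['eye'];W[z==0]=np.nan
      ~^~~~~~~~~~~~~~~~
ValueError: matmul: Input operand 1 has a mismatch in its core dimension 0, with gufunc signature (n?,k),(k,m?)->(n?,m?) (size 4 is different from 3)
```

Rotation is a quaternion; fix that.

```bash
python3 - <<'E'
s=open('h.py').read()
s=s.replace("c['rotation']=np.array(c['rotation'])\n","c['rotation']=np.array(c['rotation'])\n    if c['rotation'].size==4: c['rotation']=R.from_quat(c['rotation'][[1,2,3,0]]).as_matrix()\n")
open('h.py','w').write(s)
E
python3 - <<'E'
from h import *
a=cap('scene');b=cap('side')
np.savez('s1.npz',p=a['pixels'],W=world(a));np.savez('s2.npz',p=b['pixels'],W=world(b))
save(a,'a0.png');save(b,'b0.png')
E
```

```text
(no output)
```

View pics/a0.png

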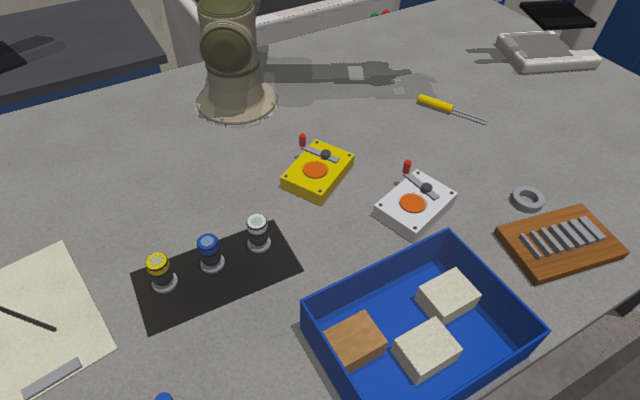

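View pics/b0.png

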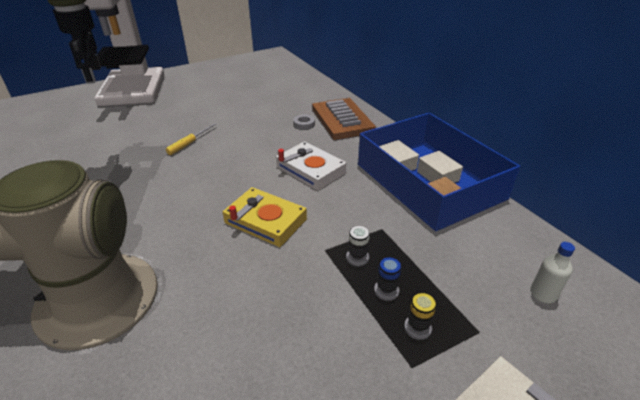

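The scene view shows a yellow mount at (318,170), a white mount at (415,202) with an orange seat and red knob (407,165), and lenses with yellow (157,265), blue (208,245) and white (257,225) bands. The white block and the blue-banded lens fit the description. I'll measure both and enlarge them to confirm.

Run:
```python
import numpy as np,cv2
for n in ('s1','s2'):
    d=np.load(n+'.npz');p=d['p'];W=d['W'];h=cv2.cvtColor(p,cv2.COLOR_RGB2HSV)
    H,S,V=[h[...,i].astype(int) for i in range(3)]
    z=W[...,2]
    boxes={'s1':dict(mount=(365,150,465,245),lens=(190,228,228,275),seat=(365,150,465,245)),'s2':dict(mount=(270,140,350,190),lens=(370,252,405,302))}[n]
    def box(b):
        m=np.zeros(z.shape,bool);m[b[1]:b[3],b[0]:b[2]]=1;return m
    B=box(boxes['mount'])
    seat=B&(H<16)&(H>4)&(S>150)&(abs(z-35)<8)
    knob=B&((H<4)|(H>174))&(S>150)&(z>45)
    top=B&(abs(z-35)<4)
    kt=knob&(z>70)
    print(n,'seat',seat.sum(),np.nanmean(W[seat],0),np.median(W[seat],0),'knob',knob.sum(),W[knob].mean(0),kt.sum(),W[kt].mean(0) if kt.any() else 0)
    r=cv2.minAreaRect(W[top][:,:2].astype(np.float32));print('top rect',r,cv2.boxPoints(r).round(1).tolist())
    bar=B&(z>38.5)&(z<45)&(S<80);print('bar',bar.sum(),W[bar].mean(0))
    boss=B&(z>46)&(z<53)&(S<80);print('boss',boss.sum(),W[boss].mean(0) if boss.any() else 0)
    L=box(boxes['lens'])&(z>70)&(z<85);
    print('lens top',L.sum(),W[L].mean(0),cv2.minEnclosingCircle(W[L][:,:2].astype(np.float32)))
    L=box(boxes['lens'])&(z>8)&(z<14);
    print('foot',L.sum(),cv2.minEnclosingCircle(W[L][:,:2].astype(np.float32)))
p=np.load('s1.npz')['p'][...,::-1]
a=cv2.resize(p[140:250,355:475],(480,440),interpolation=3);b=cv2.resize(p[205:305,120:310],(304*2,320),interpolation=3)[:, :]
o=np.zeros((440+160,800,3),np.uint8);o[:440,:480]=a;b=cv2.resize(b,(304,160));o[440:,:304]=b
cv2.imwrite('pics/c.png',o)
```

```text
s1 seat 359 [579.28780728 164.73404089  35.43493739] [579.02895343 164.73719526  35.4318287 ] knob 60 [502.81992273 203.75868414  64.27201672] 25 [500.93065221 205.66997644  73.26109675]
top rect ((572.9029541015625, 180.70370483398438), (113.59959411621094, 163.2794952392578), 16.67142105102539) [[495.1000061035156, 242.60000610351562], [541.9000244140625, 86.19999694824219], [650.7000122070312, 118.80000305175781], [603.9000244140625, 275.20001220703125]]
bar 243 [553.50732392 206.54471225  41.4121992 ]
boss 77 [564.35553859 213.65037733  49.52732677]
lens top 339 [ 500.66774048 -266.59045114   78.00771234] ((498.1578063964844, -266.1670227050781), 20.6101016998291)
foot 182 ((498.5060729980469, -265.787353515625), 24.10725975036621)
s2 seat 156 [576.68520684 163.6876209   36.14026369] [576.48163859 164.11080438  36.20459109] knob 40 [497.69703753 202.02740127  63.14338089] 14 [498.22631395 203.49909696  73.58261396]
top rect ((571.6539916992188, 180.4556884765625), (118.83537292480469, 164.78118896484375), 18.524518966674805) [[489.1000061035156, 239.6999969482422], [541.5, 83.5], [654.2000122070312, 121.19999694824219], [601.7999877929688, 277.5]]
bar 127 [549.98829328 205.78693152  41.82284764]
boss 43 [559.93758408 212.4805333   49.59116576]
lens top 341 [ 493.91474372 -269.0291889    78.5462273 ] ((496.0174560546875, -266.2138977050781), 20.877893447875977)
foot 199 ((496.1167907714844, -266.0061950683594), 24.408288955688477)
```

View pics/c.png

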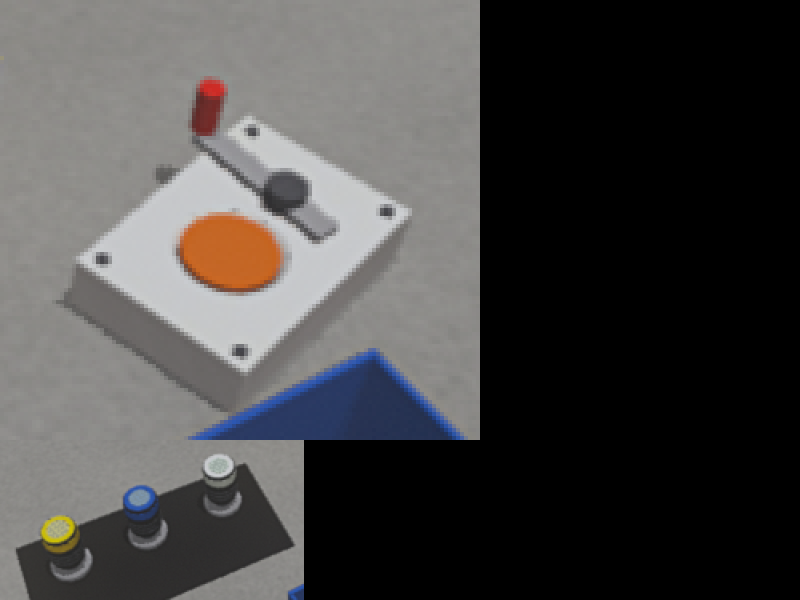

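The crop confirms the white mount: orange seat, red knob, and the lever about 0.18 rad from open. The blue lens is the middle one of the row. Next: row direction for the jaw choice.

Run:
```python
import numpy as np,cv2
W=np.load('s1.npz')['W']
for b in ((140,245,180,285),(240,208,275,245)):
    w=W[b[1]:b[3],b[0]:b[2]].reshape(-1,3);w=w[(w[:,2]>70)&(w[:,2]<85)];print(cv2.minEnclosingCircle(w[:,:2].astype(np.float32)))
```

```text
((495.424072265625, -361.9260559082031), 20.699865341186523)
((497.7441711425781, -164.76687622070312), 20.963624954223633)
```

play_rows --pt "1 -0.5 0 0 0 -1 1" --pt "1 -0.5 0 0 0 -1 1" --pt "1 -0.5 0 0 0 -1 1" --pt "0.8 -0.6 0 0 0 -1 1" --pt "0.5 -0.8 0 0 0 -1 1" --pt "0.2 -1 0 0 0 -1 1" --pt "0.2 -1 0 0 0 -1 1" --pt "0.2 -1 0 0 0 -1 1"

```text
time_s: 0.87
eef_pos: [320.1, 274.3, 201.9]
ee_rot: [-0.0, 0.522, 0.853, -0.0]
force: [1.3, 0.5, 0.6]
grip_width: 0.998
```

play_rows --pt "0.4 -0.9 0 0 0 -1 1" --pt "0.4 -0.9 0 0 0 -1 1" --pt "0.4 -0.9 0 0 0 -1 1" --pt "0.4 -0.9 0 0 0 -1 1" --pt "0.4 -0.9 0 0 0 -0.5 1" --pt "0.4 -0.9 0 0 0 0 1" --pt "0.3 -0.9 0 0 0 0 1" --pt "0.3 -0.9 0 0 0 0 1"

```text
time_s: 1.53
eef_pos: [440.4, -13.9, 202.2]
ee_rot: [-0.0, 0.705, 0.709, 0.0]
force: [1.3, 0.3, -0.7]
grip_width: 0.999
```

play_rows --pt "0.3 -0.9 0 0 0 0 1" --pt "0.3 -0.9 0 0 0 0 1" --pt "0.3 -0.9 0 0 0 0 1" --pt "0.2 -0.9 0 0 0 0 1" --pt "0.1 -0.9 0 0 0 0 1" --pt "0 -0.9 0 0 0 0 1" --pt "0 -0.5 0 0 0 0 1" --pt "0 0 0 0 0 0 1"

```text
time_s: 2.2
eef_pos: [487.6, -251.4, 201.4]
ee_rot: [-0.0, 0.706, 0.708, -0.0]
force: [-0.4, -0.1, 0.4]
grip_width: 0.997
```

Run:
```python
from h import *
print(sensors.sense()['eef_pos'],sensors.sense()['ee_rot'])
a=cap('wrist');W=world(a);z=W[...,2]
save(a,'w1.png')
h=cv2.cvtColor(a['pixels'],cv2.COLOR_RGB2HSV)
m=(z>70)&(z<85)&(abs(W[...,0]-497)<40)&(abs(W[...,1]+266)<40)
print(m.sum(),np.median(z[m]),cv2.minEnclosingCircle(W[m][:,:2].astype(np.float32)))
m=(z>8)&(z<14)&(abs(W[...,0]-497)<40)&(abs(W[...,1]+266)<40)
print(m.sum(),cv2.minEnclosingCircle(W[m][:,:2].astype(np.float32)) if m.any() else 0)
```

```text
[ 487.57911006 -251.41857699  201.39456507] [-2.22573590e-04  7.06000945e-01  7.08210763e-01 -3.62771953e-04]
1015 78.07049109555805 ((497.3090515136719, -265.0268859863281), 20.190786361694336)
229 ((497.26837158203125, -264.64031982421875), 23.742340087890625)
```

View pics/w1.png

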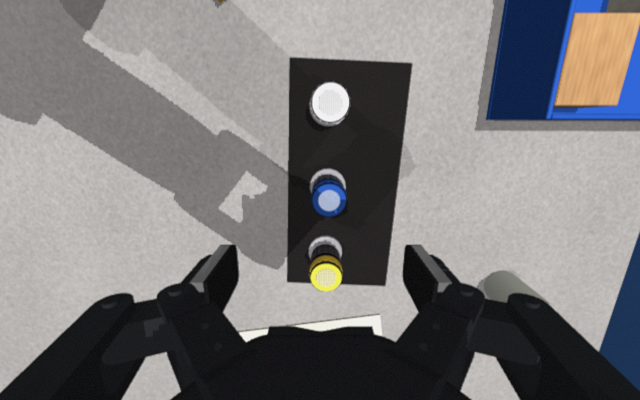

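The wrist view has the blue lens at (329,200), between yellow (326,277) and white (329,104). It measures (497.3, -265), in line with the other cameras.

play_rows --pt "0.24 -0.34 0 0 0 0 1" --pt "0 0 -0.9 0 0 0 1" --pt "0 0 -0.9 0 0 0 1" --pt "0 0 -0.8 0 0 0 1" --pt "0 0 -0.6 0 0 0 1" --pt "0 0 -0.5 0 0 0 1" --pt "0 0 -0.43 0 0 0 1" --pt "0 0 0 0 0 0 1"

```text
time_s: 2.92
eef_pos: [496.4, -258.9, 34.0]
ee_rot: [-0.003, 0.704, 0.71, -0.0]
force: [0.6, 0.4, -0.6]
grip_width: 1.0
```

play_rows --pt "0 0 0 0 0 0 -1" --pt "0 0 0 0 0 0 -1" --pt "0 0 0 0 0 0 -1" --pt "0 0 0 0 0 0 -1" --pt "0 0 0 0 0 0 -1" --pt "0 0 0 0 0 0 -1" --pt "0 0 0 0 0 0 -1" --pt "0 0 0 0 0 0 -1" --squeeze 60

```text
time_s: 3.58
eef_pos: [498.2, -262.0, 38.6]
ee_rot: [0.001, 0.705, 0.71, -0.0]
force: [-2.3, 0.4, 7.4]
grip_width: 0.436
```

play_rows --pt "0 0 0.2 0 0 0 -1" --pt "0 0 0.4 0 0 0 -1" --pt "0 0 0.8 0 0 0 -1" --pt "0 0 0.8 0 0 0 -1" --pt "0 0 0.6 0 0 0 -1" --pt "0 0 0.3 0 0 0 -1" --pt "0 0 0 0 0 0 -1" --pt "0 0 0 0 0 0 -1" --squeeze 80

```text
time_s: 4.25
eef_pos: [497.6, -261.3, 161.1]
ee_rot: [0.0, 0.705, 0.71, 0.0]
force: [-0.5, 0.6, -3.0]
grip_width: 0.423
```

Run:
```python
from h import *
s=sensors.sense();print(s['eef_pos'],s['ee_rot'],s['force'])
for n in('scene','side','wrist'):
    a=cap(n);W=world(a);z=W[...,2];p=s['eef_pos']
    h=cv2.cvtColor(a['pixels'],cv2.COLOR_RGB2HSV)
    near=(abs(W[...,0]-p[0])<35)&(abs(W[...,1]-p[1])<35)
    for nm,m in(('blue',near&(z>120)&(h[...,0]>95)&(h[...,0]<130)&(h[...,1]>120)),('foot',near&(z>90)&(z<120))):
        if m.sum()>5: print(n,nm,m.sum(),W[m].mean(0),W[m][:,2].min(),W[m][:,2].max(),cv2.minEnclosingCircle(W[m][:,:2].astype(np.float32)))
    if n=='wrist': save(a,'w2.png')
    if n=='side': save(a,'s_2.png')
```

```text
[ 497.63691057 -261.33901539  161.14291966] [2.12281170e-04 7.04628853e-01 7.09576023e-01 3.73133148e-05] [-0.51839697  0.57900525 -2.96191014]
scene blue 107 [ 503.77530645 -278.16508529  195.49926542] 182.8064282257344 203.20096926303768 ((499.24725341796875, -269.96209716796875), 20.076698303222656)
side blue 242 [ 493.22569638 -274.41899742  210.08790906] 179.7825200490051 363.1548997010158 ((496.6993713378906, -262.1083068847656), 37.67129135131836)
wrist blue 2702 [ 497.03599976 -259.96219948  196.76288748] 176.6887090186342 205.01445180730195 ((496.8066711425781, -264.6100769042969), 20.750534057617188)
```

View pics/s_2.png

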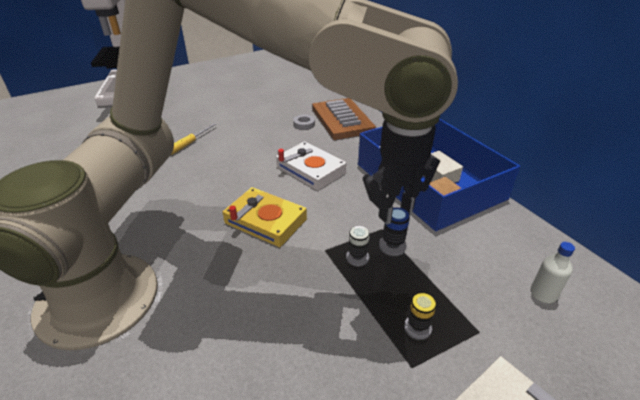

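The blue lens is lifted, upright in the jaws (side view at about (397,232)). Its axis is about 4 mm toward -y of the TCP. Now to the mount, stopping short for a wrist look.

play_rows --pt "0.1 0.3 0 0 0 0.4 -1" --pt "0.3 0.6 0 0 0 0.5 -1" --pt "0.3 0.8 0 0 0 0.5 -1" --pt "0.3 0.8 0 0 0 0.5 -1" --pt "0.3 0.8 0 0 0 0.5 -1" --pt "0.3 0.8 0 0 0 0.5 -1" --pt "0.2 0.8 0 0 0 0 -1" --pt "0.2 0.8 0 0 0 0 -1"

```text
time_s: 5.07
eef_pos: [577.6, -30.9, 160.1]
ee_rot: [-0.001, 0.588, 0.809, -0.0]
force: [0.2, -0.6, -2.4]
grip_width: 0.423
```

play_rows --pt "0 0.8 0 0 0 0 -1" --pt "0 0.8 0 0 0 0 -1" --pt "0 0.8 0 0 0 0 -1" --pt "0 0.6 0 0 0 0 -1" --pt "0 0.4 0 0 0 0 -1" --pt "0 0.2 0 0 0 0 -1" --pt "0 0 0 0 0 0 -1" --pt "0 0 0 0 0 0 -1"

```text
time_s: 5.73
eef_pos: [577.5, 110.3, 160.5]
ee_rot: [-0.0, 0.589, 0.808, -0.0]
force: [0.5, 0.4, -1.5]
grip_width: 0.426
```

```bash
cat > look.py <<'E'
from h import *
import sys
s=sensors.sense();print(s['time_s'],s['eef_pos'],s['ee_rot'],s['force'])
a=cap('wrist');W=world(a);z=W[...,2];save(a,sys.argv[1])
h=cv2.cvtColor(a['pixels'],cv2.COLOR_RGB2HSV).astype(int);H,S=h[...,0],h[...,1]
near=np.hypot(W[...,0]-578,W[...,1]-164)<130
def c(n,m,rs=True):
    if m.sum()>5: print(n,m.sum(),W[m].mean(0).round(1),np.round(cv2.minAreaRect(W[m][:,:2].astype(np.float32))[0],1),cv2.minEnclosingCircle(W[m][:,:2].astype(np.float32)))
c('seat',near&(H<18)&(H>3)&(S>130)&(z>15)&(z<45))
c('boss',near&(z>47)&(z<53)&(S<90))
c('knobtop',near&(z>70)&(z<77)&((H<5)|(H>172))&(S>120))
m=near&(abs(z-35)<3);print('rect',cv2.minAreaRect(W[m][:,:2].astype(np.float32)))
p=s['eef_pos'];m=(np.hypot(W[...,0]-p[0],W[...,1]-p[1])<35)&(H>95)&(H<130)&(S>120)&(z>p[2]+10)
c('lens blue',m); print(np.percentile(z[m],98) if m.any() else 0)
E
python3 look.py w3.png
```

```text
5.7333 [577.51903903 110.34217615 160.5317743 ] [-2.65527825e-04  5.88809285e-01  8.08271868e-01 -3.77862279e-04] [ 0.49450255  0.36949095 -1.54109457]
seat 2148 [578.  167.2  34.5] [578.4 167.2] ((578.2166748046875, 166.414306640625), 27.354124069213867)
boss 514 [564.1 215.1  49. ] [542.4 209.7] ((541.2396240234375, 214.5465087890625), 34.95359420776367)
knobtop 273 [500.2 207.4  72.8] [500.  207.3] ((500.03790283203125, 207.947265625), 7.807608127593994)
rect ((603.1570434570312, 182.5426483154297), (172.49493408203125, 175.44888305664062), 16.384918212890625)
lens blue 2830 [577.9 112.1 200.4] [584.8 111.7] ((580.522705078125, 116.25896453857422), 29.293676376342773)
280.7193884623085
```

View pics/w3.png

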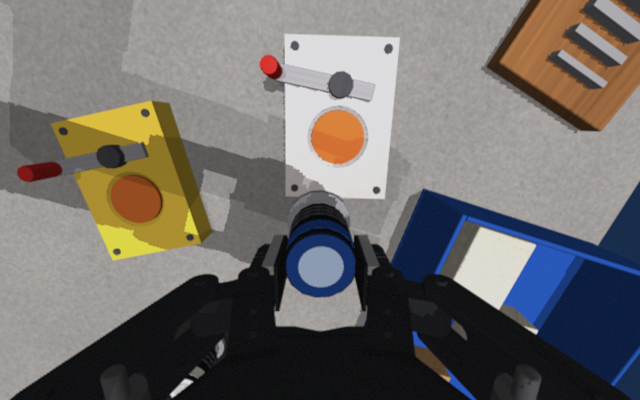

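The seat is at pixel (338,136), and the wrist view gives (578.2, 166.6). Next: move over it and descend to just above.

play_rows --pt "0 0.4 0 0 0 0 -1" --pt "0 0.5 0 0 0 0 -1" --pt "0.01 0.4 -0.2 0 0 0 -1" --pt "0 0.19 -0.5 0 0 0 -1" --pt "0 0 -0.6 0 0 0 -1" --pt "0 0 -0.5 0 0 0 -1" --pt "0 0 -0.2 0 0 0 -1" --pt "0 0 0 0 0 0 -1"

```text
time_s: 6.45
eef_pos: [577.3, 169.1, 79.2]
ee_rot: [-0.001, 0.59, 0.808, -0.001]
force: [-0.5, 0.6, -1.7]
grip_width: 0.427
```

```bash
python3 look.py w4.png
python3 - <<'E'
from h import *
for n in('side','scene'):
    a=cap(n);W=world(a);z=W[...,2]
    save(a,n+'5.png',(240,110,380,210) if n=='side' else (350,90,490,250),4 if n=='side' else 3)
E
```

```text
6.45 [577.34652177 169.06570668  79.17990247] [-0.0013601   0.58964777  0.80765838 -0.0012667 ] [-0.52052269  0.55241685 -1.74221952]
seat 769 [576.4 183.4  34.5] [577.1 177.6] ((578.2451171875, 167.64764404296875), 27.19293975830078)
boss 1644 [567.9 197.   50. ] [556.1 197.6] ((549.8875122070312, 191.78604125976562), 56.353271484375)
knobtop 489 [500.3 208.1  72.7] [500.  207.7] ((499.9169006347656, 207.90036010742188), 7.808956146240234)
rect ((571.310791015625, 180.89529418945312), (116.27339172363281, 160.033447265625), 16.405046463012695)
lens blue 2848 [577.7 170.9 119.8] [578.7 174.5] ((575.5869750976562, 177.35536193847656), 31.722387313842773)
197.24355808620342
```

View pics/side5.png

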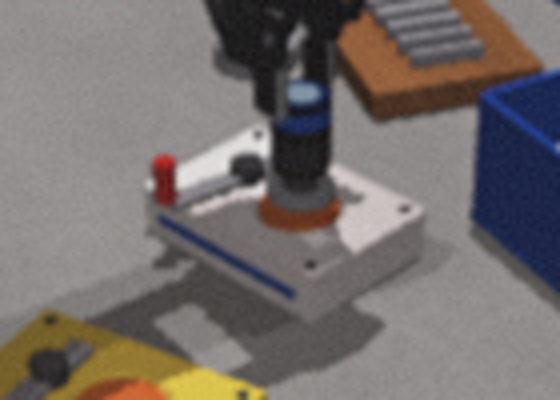

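View pics/scene5.png

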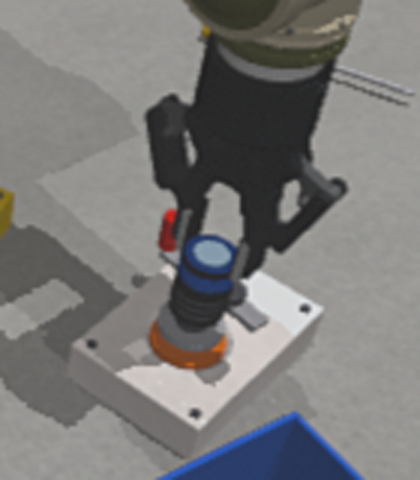

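The lens hangs about 10 mm above the seat, with an orange crescent showing in front in both views. I'll check its centring numerically.

```bash
cat > top.py <<'E'
from h import *
p=sensors.sense()['eef_pos']
for n in('scene','side','wrist'):
    a=cap(n);W=world(a);z=W[...,2]
    h=cv2.cvtColor(a['pixels'],cv2.COLOR_RGB2HSV).astype(int)
    blue=(h[...,0]>95)&(h[...,0]<130)&(h[...,1]>60)
    m=blue&(np.hypot(W[...,0]-p[0],W[...,1]-p[1])<30)
    zt=np.percentile(z[m&(z<p[2]+50)],97)
    m&=(z>zt-4)&(z<zt+3)
    print(n,m.sum(),'top',zt.round(1),np.round(cv2.minEnclosingCircle(W[m][:,:2].astype(np.float32)),1) if 0 else cv2.minEnclosingCircle(W[m][:,:2].astype(np.float32)))
E
python3 top.py
```

```text
scene 127 top 124.5 ((579.5892333984375, 163.3780517578125), 20.28431510925293)
side 55 top 125.5 ((582.431640625, 165.4920654296875), 20.72884178161621)
wrist 2293 top 123.2 ((577.8416748046875, 174.6293182373047), 28.643354415893555)
```

play_rows --pt "0 0.02 -0.1 0 0 0 -1" --pt "0 0 -0.1 0 0 0 -1" --pt "0 0 -0.06 0 0 0 -1" --pt "0 0 0 0 0 0 -1"

```text
time_s: 7.08
eef_pos: [578.0, 171.0, 70.2]
ee_rot: [-0.0, 0.589, 0.808, -0.0]
force: [0.2, -0.7, -1.8]
grip_width: 0.428
```

play_rows --pt "0 0 -0.05 0 0 0 -1" --pt "0 0 -0.05 0 0 0 -1" --pt "0 0 0 0 0 0 -1"

```text
time_s: 7.33
eef_pos: [578.2, 170.9, 66.8]
ee_rot: [0.0, 0.589, 0.808, 0.0]
force: [-1.8, -0.2, 3.8]
grip_width: 0.425
```

Contact at about TCP z 67, so home should be near 57. Pressing on in small steps.

play_rows --pt "0 0 -0.05 0 0 0 -1" --pt "0 0 -0.05 0 0 0 -1" --pt "0 0 -0.05 0 0 0 -1" --pt "0 0 0 0 0 0 -1"

```text
time_s: 7.67
eef_pos: [578.2, 170.9, 60.9]
ee_rot: [0.0, 0.589, 0.808, 0.0]
force: [-2.1, -0.5, 3.2]
grip_width: 0.424
```

play_rows --pt "0 0 -0.04 0 0 0 -1" --pt "0 0 -0.04 0 0 0 -1" --pt "0 0 0 0 0 0 -1"

```text
time_s: 7.92
eef_pos: [578.6, 170.9, 60.4]
ee_rot: [0.001, 0.589, 0.808, 0.0]
force: [-11.0, -2.5, 25.3]
grip_width: 0.426
```

```bash
python3 top.py
python3 - <<'E'
from h import *
a=cap('scene');W=world(a);z=W[...,2];save(a,'sc6.png',(375,145,465,245),6)
b=z[225:240,400:420];print(np.nanmedian(z[205:215,385:390]))
E
```

```text
scene 118 top 102.7 ((579.345703125, 165.0034942626953), 20.236143112182617)
side 53 top 103.4 ((580.06103515625, 164.16033935546875), 20.49705696105957)
wrist 2289 top 101.5 ((577.5968627929688, 175.3096923828125), 28.722557067871094)
35.729514021202874
```

View pics/sc6.png

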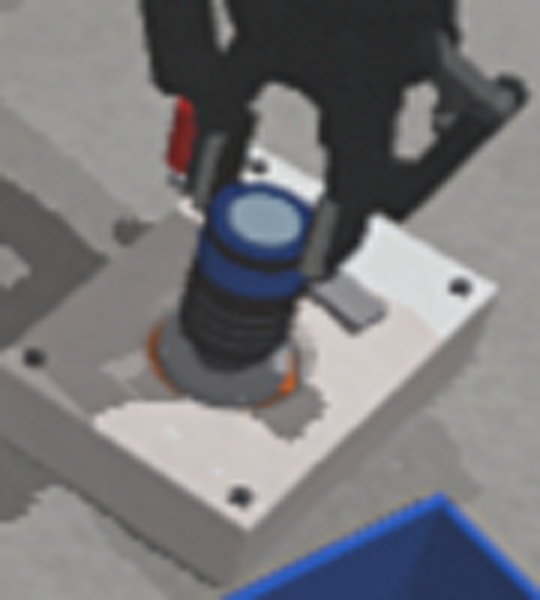

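Both cameras show the lens close to home (top about 101–102, home being 100). One firmer push should tell.

play_rows --pt "0 0 -0.04 0 0 0 -1" --pt "0 0 -0.04 0 0 0 -1" --pt "0 0 0 0 0 0 -1" --squeeze 110

```text
time_s: 8.37
eef_pos: [578.9, 170.9, 60.2]
ee_rot: [0.002, 0.589, 0.808, 0.001]
force: [-19.3, -3.1, 47.5]
grip_width: 0.414
```

```bash
python3 top.py
```

```text
scene 119 top 102.9 ((580.0496826171875, 165.2091827392578), 19.468358993530273)
side 56 top 103.3 ((580.8949584960938, 166.10443115234375), 20.01287269592285)
wrist 2237 top 101.4 ((575.6038208007812, 169.68019104003906), 24.545412063598633)
```

Run:
```python
import numpy as np,cv2
for n in('s1','s2'):
    d=np.load(n+'.npz');W=d['W'];z=W[...,2];h=cv2.cvtColor(d['p'],cv2.COLOR_RGB2HSV).astype(int)
    m=(h[...,0]>95)&(h[...,0]<130)&(h[...,1]>60)&(np.hypot(W[...,0]-497,W[...,1]+262)<30)&(z<100)
    print(n,np.percentile(z[m],97))
```

```text
s1 80.96289967513181
s2 81.34011115887407
```

play_rows --pt "0 0 0.05 0 0 0 -1" --pt "0 0 0.05 0 0 0 -1" --pt "0 0 0 0 0 0 -1"

```text
time_s: 8.77
eef_pos: [578.5, 170.9, 60.8]
ee_rot: [0.001, 0.589, 0.808, 0.0]
force: [-8.9, -1.2, 21.5]
grip_width: 0.41
```

The same measure read 3 mm high on the mat (81 for a true 78), so the top is at about 100 and the lens is home. Relieve the force, release, and rise.

play_rows --pt "0 0 0.05 0 0 0 -1" --pt "0 0 0.02 0 0 0 -1" --pt "0 0 0 0 0 0 0.2" --pt "0 0 0 0 0 0 0.4" --pt "0 0 0 0 0 0 0.4" --pt "0 0 0 0 0 0 0.4" --pt "0 0 0 0 0 0 0.4" --pt "0 0 0 0 0 0 0.4"

```text
time_s: 9.43
eef_pos: [578.2, 171.0, 60.9]
ee_rot: [-0.0, 0.589, 0.808, 0.0]
force: [-0.1, 0.6, -0.6]
grip_width: 0.705
```

play_rows --pt "0 0 0.2 0 0 0 0.4" --pt "0 0 0.4 0 0 0 0.4" --pt "0 0 0.8 0 0 0 0.4" --pt "0 0 0.8 0 0 0 0" --pt "0 0 0.3 0 0 0 -1" --pt "0 0 0 0 0 0 -1"

```text
time_s: 9.93
eef_pos: [579.7, 171.2, 165.2]
ee_rot: [0.003, 0.589, 0.808, 0.002]
force: [-0.3, 0.1, 0.1]
grip_width: 0.281
```

```bash
python3 - <<'E'
from h import *
print(sensors.sense()['eef_pos'])
W=None
for n in('scene','side'):
    a=cap(n);W=world(a);z=W[...,2];h=cv2.cvtColor(a['pixels'],cv2.COLOR_RGB2HSV).astype(int);H,S=h[...,0],h[...,1]
    m=(H>95)&(H<130)&(S>60)&(np.hypot(W[...,0]-579,W[...,1]-166)<32)&(z<115)&(z>60)
    zt=np.percentile(z[m],97);m&=z>zt-4;print(n,'lens',zt,cv2.minEnclosingCircle(W[m][:,:2].astype(np.float32)))
    m=((H<5)|(H>172))&(S>120)&(np.hypot(W[...,0]-565,W[...,1]-212)<100)&(z>70)&(z<78);print('knob',W[m].mean(0) if m.any() else 0)
E
python3 look.py w7.png
```

```text
[579.68061667 171.16312151 165.21802389]
scene lens 102.74709689629267 ((578.719482421875, 164.998291015625), 19.179004669189453)
knob [501.3264926  205.24270605  73.37776901]
side lens 103.57947975045387 ((577.31982421875, 165.07069396972656), 20.082752227783203)
knob [498.88300956 204.01399229  73.5382906 ]
10.0333 [577.94802587 170.93230039 160.8327032 ] [-4.73524990e-05  5.89187687e-01  8.07996204e-01 -3.91556525e-05] [ 0.55717579  0.56829341 -0.0947497 ]
seat 232 [573.8 179.6  24.7] [576.2 174.6] ((578.3519287109375, 166.35946655273438), 27.38640022277832)
boss 455 [563.9 214.2  49. ] [545.3 196.7] ((544.88671875, 199.3052215576172), 48.58076477050781)
knobtop 233 [500.2 208.2  72.7] [500.1 208. ] ((500.1123352050781, 208.0209197998047), 7.56325626373291)
rect ((602.2484130859375, 181.72015380859375), (172.1165008544922, 178.32839965820312), 17.71687126159668)
lens blue 79 [591.1 188.3 250.5] [578.4 184.3] ((579.41943359375, 175.53143310546875), 32.61640548706055)
289.019147959728
```

The lens is home: seat at 24.7, top at about 100, axis within 1 mm. The knob is at (500, 207) and the pivot at (563, 214). I'll straddle the knob with the jaws along the tangent and swing it round the arc.

play_rows --pt "-0.25 0.1 0 0 0 1 0" --pt "-0.25 0.1 0 0 0 1 0" --pt "-0.25 0.1 0 0 0 1 0" --pt "-0.25 0.1 0 0 0 1 0" --pt "-0.25 0.1 0 0 0 1 0" --pt "-0.25 0.1 0 0 0 1 0" --pt "-0.25 0.1 0 0 0 1 0" --pt "-0.2 0.1 0 0 0 1 0"

```text
time_s: 10.75
eef_pos: [498.8, 203.0, 159.5]
ee_rot: [-0.001, 0.207, 0.978, -0.001]
force: [0.4, -0.1, 0.4]
grip_width: 0.498
```

play_rows --pt "0 0.1 0 0 0 1 0" --pt "0 0 0 0 0 1 0" --pt "0 0 0 0 0 1 0" --pt "0 0 0 0 0 1 0" --pt "0 0 0 0 0 1 0" --pt "0 0 0 0 0 0 0" --pt "0 0 0 0 0 0 0"

```text
time_s: 11.33
eef_pos: [499.7, 206.9, 160.0]
ee_rot: [-0.001, -0.049, 0.999, -0.0]
force: [0.5, -0.4, 0.0]
grip_width: 0.498
```

```bash
python3 look.py w8.png
```

```text
11.3333 [499.66493726 206.86095707 159.96653096] [-9.85325427e-04 -4.90451095e-02  9.98796070e-01 -1.27216065e-04] [ 0.46690694 -0.43349285  0.0035642 ]
seat 165 [567.5 171.8  25.3] [570.7 169.6] ((579.89990234375, 166.29176330566406), 27.29435157775879)
boss 369 [562.8 211.4  49.2] [542.3 211.2] ((534.8474731445312, 199.34967041015625), 44.3686408996582)
knobtop 198 [498.5 207.4  72.8] [498.8 207.3] ((498.9046630859375, 207.728271484375), 7.869653701782227)
rect ((573.6912841796875, 181.2108154296875), (110.90957641601562, 160.3219451904297), 16.288379669189453)
lens blue 263 [490.9 198.  258. ] [493.4 206.5] ((492.63128662109375, 206.38970947265625), 33.542701721191406)
291.3025275049992
```

View pics/w8.png

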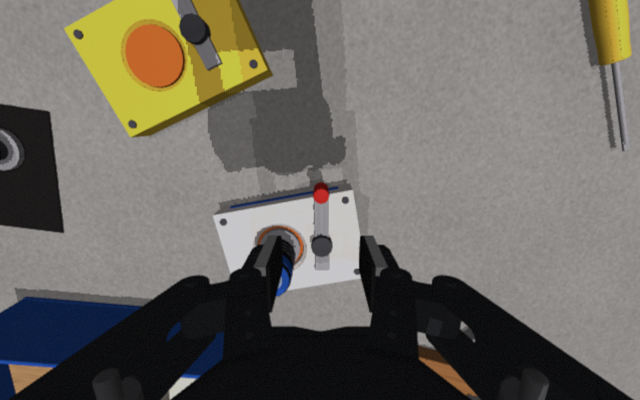

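The knob (321,193) is midway between the pads, in line with the lever. Descend and close gently.

play_rows --pt "0 0.01 -0.6 0 0 0 0" --pt "0 0 -0.7 0 0 0 0" --pt "0 0 -0.6 0 0 0 0" --pt "0 0 -0.5 0 0 0 0" --pt "0 0 -0.3 0 0 0 0" --pt "0 0 0 0 0 0 0"

```text
time_s: 11.88
eef_pos: [498.4, 207.0, 50.2]
ee_rot: [-0.003, -0.049, 0.999, -0.0]
force: [-0.3, 0.4, -0.9]
grip_width: 0.498
```

play_rows --pt "0 0 0 0 0 0 -1" --pt "0 0 0 0 0 0 -1" --pt "0 0 0 0 0 0 -1" --pt "0 0 0 0 0 0 -1" --pt "0 0 0 0 0 0 -1" --pt "0 0 0 0 0 0 -1" --squeeze 20

```text
time_s: 12.38
eef_pos: [500.3, 207.4, 53.4]
ee_rot: [0.0, -0.051, 0.999, 0.0]
force: [-0.3, -0.2, -0.3]
grip_width: 0.001
```

The jaws shut completely, so the knob wasn't caught. Checking.

```bash
python3 - <<'E'
from h import *
print(sensors.sense()['eef_pos'],sensors.sense()['grip_width'])
o=[]
for n,b in(('scene',(350,110,480,250)),('side',(240,110,370,250))):
    a=cap(n);W=world(a);z=W[...,2];h=cv2.cvtColor(a['pixels'],cv2.COLOR_RGB2HSV).astype(int);H,S=h[...,0],h[...,1]
    m=((H<5)|(H>172))&(S>120)&(np.hypot(W[...,0]-565,W[...,1]-212)<100)&(z>40)&(z<78);print(n,'knob',m.sum(),W[m].mean(0) if m.any() else 0)
    o.append(cv2.resize(a['pixels'][b[1]:b[3],b[0]:b[2],::-1],None,fx=3,fy=3,interpolation=3))
cv2.imwrite('pics/x9.png',np.hstack(o))
E
python3 look.py w9.png
```

```text
[500.32122936 207.38266199  53.38759434] 0.0005598308336790891
scene knob 71 [502.50074398 203.30043034  61.56672741]
side knob 48 [497.3105085  202.1934337   61.02090879]
12.4833 [500.21597021 207.35505793  53.18319505] [ 1.52498274e-04 -5.05615762e-02  9.98720934e-01  8.52057780e-06] [-0.4210022   0.5728494   0.84790401]
seat 10 [555.6 172.9  25.8] [555.4 173.3] ((556.0293579101562, 173.12583923339844), 3.538250684738159)
boss 117 [568.4 214.8  49.2] [536.5 213.5] ((536.3969116210938, 216.19778442382812), 38.91958236694336)
knobtop 110 [493.6 206.4  72.4] [524.1 181.4] ((526.391845703125, 184.03948974609375), 43.97172546386719)
rect ((552.5786743164062, 175.38665771484375), (75.66939544677734, 162.35743713378906), 19.41242790222168)
lens blue 43 [487.1 209.9 164.3] [493.7 205.9] ((497.75323486328125, 206.32366943359375), 33.45772171020508)
183.95612935691727
```

View pics/x9.png

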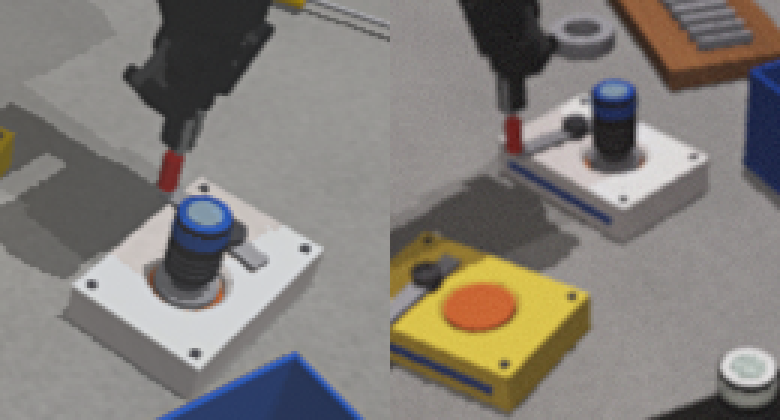

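The views show the shut fingertips ending about level with the knob's top, though the TCP reads z 53. I'll measure the fingertip height from the depth maps.

Run:
```python
from h import *
for n,b in(('scene',(398,140,425,178)),('side',(268,130,292,165))):
    a=cap(n);W=world(a);hs=cv2.cvtColor(a['pixels'],cv2.COLOR_RGB2HSV).astype(int)
    for v in range(b[1],b[3],2):
        r=range(b[0],b[2])
        q=[u for u in r if np.hypot(*(W[v,u,:2]-[500,207]))<40 and W[v,u,2]>38]
        if q:
            red=[u for u in q if hs[v,u,1]>120 and (hs[v,u,0]<8 or hs[v,u,0]>170)]
            dk=[u for u in q if u not in red]
            f=lambda l:(len(l),W[v,l].mean(0).round(0).tolist()) if l else 0
            print(n,v,'red',f(red),'other',f(dk))
```

```text
scene 140 red 0 other (19, [508.0, 204.0, 143.0])
scene 142 red 0 other (16, [509.0, 200.0, 140.0])
scene 144 red 0 other (17, [511.0, 197.0, 137.0])
scene 146 red 0 other (16, [512.0, 194.0, 133.0])
scene 148 red 0 other (14, [513.0, 191.0, 130.0])
scene 150 red 0 other (13, [510.0, 197.0, 119.0])
scene 152 red 0 other (13, [506.0, 200.0, 109.0])
scene 154 red 0 other (13, [507.0, 201.0, 104.0])
scene 156 red 0 other (12, [507.0, 201.0, 98.0])
scene 158 red 0 other (11, [508.0, 202.0, 93.0])
scene 160 red (1, [494.0, 206.0, 74.0]) other (7, [504.0, 205.0, 83.0])
scene 162 red (6, [502.0, 204.0, 75.0]) other (1, [506.0, 211.0, 75.0])
scene 164 red (5, [503.0, 202.0, 71.0]) other (2, [502.0, 204.0, 69.0])
scene 166 red (6, [503.0, 203.0, 64.0]) other (1, [507.0, 209.0, 65.0])
scene 168 red (5, [503.0, 202.0, 59.0]) other (2, [503.0, 203.0, 58.0])
scene 170 red (6, [503.0, 203.0, 52.0]) other (1, [506.0, 211.0, 51.0])
scene 172 red (5, [503.0, 203.0, 46.0]) other (3, [506.0, 212.0, 44.0])
scene 174 red 0 other (10, [508.0, 209.0, 41.0])
scene 176 red 0 other (5, [513.0, 204.0, 41.0])
s
[... 256 characters left out ...]
 0 other (10, [496.0, 200.0, 107.0])
side 142 red 0 other (10, [495.0, 200.0, 102.0])
side 144 red 0 other (10, [495.0, 200.0, 96.0])
side 146 red 0 other (9, [497.0, 202.0, 89.0])
side 148 red 0 other (3, [499.0, 208.0, 79.0])
side 150 red (4, [499.0, 204.0, 74.0]) other (2, [499.0, 206.0, 74.0])
side 152 red (4, [497.0, 201.0, 71.0]) other (2, [498.0, 204.0, 69.0])
side 154 red (4, [497.0, 203.0, 64.0]) other (3, [511.0, 210.0, 55.0])
side 156 red (4, [496.0, 202.0, 58.0]) other (8, [518.0, 211.0, 46.0])
side 158 red (5, [497.0, 201.0, 52.0]) other (9, [515.0, 205.0, 44.0])
side 160 red (4, [498.0, 201.0, 46.0]) other (7, [510.0, 202.0, 41.0])
side 162 red 0 other (1, [501.0, 200.0, 39.0])
```

The real fingertips are at about z 79, roughly 25 mm above the reported TCP, so the pads closed over the knob. Open, go 22 mm lower, and close again.

play_rows --pt "0 0 0 0 0 0 0" --pt "0 0 0 0 0 0 0" --pt "0 0 0 0 0 0 0" --pt "0 0 -0.2 0 0 0 0" --pt "0 0 -0.2 0 0 0 0" --pt "0 0 -0.15 0 0 0 0" --pt "0 0 0 0 0 0 0"

```text
time_s: 13.22
eef_pos: [499.1, 207.2, 29.1]
ee_rot: [-0.002, -0.051, 0.999, -0.0]
force: [-0.1, -0.4, 0.1]
grip_width: 0.5
```

play_rows --pt "0 0 0 0 0 0 -1" --pt "0 0 0 0 0 0 -1" --pt "0 0 0 0 0 0 -1" --pt "0 0 0 0 0 0 -1" --pt "0 0 0 0 0 0 -1" --pt "0 0 0 0 0 0 -1" --squeeze 20

```text
time_s: 13.72
eef_pos: [500.3, 207.4, 31.2]
ee_rot: [0.0, -0.051, 0.999, 0.0]
force: [0.0, -0.1, 0.4]
grip_width: 0.174
```

The knob is gripped (opening about 15 mm). Swing it along the arc about the pivot (565, 214), turning with it.

play_rows --pt "-0.01 0.17 0 0 0 -1 -1" --pt "0.01 0.17 0 0 0 -1 -1" --pt "0.03 0.17 0 0 0 -1 -1" --pt "0.045 0.165 0 0 0 -1 -1" --pt "0.06 0.16 0 0 0 -1 -1" --pt "0.08 0.15 0 0 0 -1 -1" --pt "0 0 0 0 0 0 -1"

```text
time_s: 14.3
eef_pos: [509.0, 247.4, 31.1]
ee_rot: [0.0, 0.262, 0.965, 0.0]
force: [-1.1, -0.8, 3.1]
grip_width: 0.173
```

play_rows --pt "0.093 0.142 0 0 0 -1 -1" --pt "0.107 0.132 0 0 0 -1 -1" --pt "0.12 0.12 0 0 0 -1 -1" --pt "0.132 0.107 0 0 0 -1 -1" --pt "0.143 0.092 0 0 0 -1 -1" --pt "0.152 0.077 0 0 0 -1 -1" --pt "0 0 0 0 0 0 -1"

```text
time_s: 14.88
eef_pos: [539.1, 273.6, 31.1]
ee_rot: [-0.0, 0.546, 0.838, 0.0]
force: [-1.3, -0.1, 4.3]
grip_width: 0.174
```

play_rows --pt "0.16 0.06 0 0 0 -1 -1" --pt "0.06 0.02 0 0 0 0 -1" --pt "0 0 0 0 0 0 -1" --pt "0 0 0 0 0 0 -1" --pt "0 0 0 0 0 0 -1"

```text
time_s: 15.3
eef_pos: [546.2, 276.4, 31.1]
ee_rot: [-0.001, 0.586, 0.81, -0.001]
force: [-5.7, -1.6, 6.8]
grip_width: 0.177
```

It is at the stop: resisting force about 6 N, angle about 106.6° against the expected 107°. Release and rise clear.

play_rows --pt "-0.04 -0.01 0 0 0 0 -1" --pt "0 0 0 0 0 0 0" --pt "0 0 0 0 0 0 0" --pt "0 0 0 0 0 0 0" --pt "0 0 0.3 0 0 0 0" --pt "0 0 0.7 0 0 0 0" --pt "0 0 0.9 0 0 0 0" --pt "0 0 0.9 0 0 0 0"

```text
time_s: 15.97
eef_pos: [545.5, 276.2, 144.9]
ee_rot: [-0.0, 0.589, 0.808, -0.0]
force: [1.0, 0.7, 0.0]
grip_width: 0.499
```

play_rows --pt "-0.3 0.5 0.5 0 0 0 0" --pt "-0.3 0.5 0.2 0 0 0 0" --pt "0 0 0 0 0 0 0" --pt "0 0 0 0 0 0 0"

```text
time_s: 16.3
eef_pos: [521.6, 317.0, 172.1]
ee_rot: [0.0, 0.588, 0.809, 0.001]
force: [-0.0, -0.0, -1.4]
grip_width: 0.499
```

Run:
```python
from h import *
print(sensors.sense()['eef_pos'],sensors.sense()['force'])
o=[]
for n,b in(('scene',(350,110,480,250)),('side',(240,110,370,250))):
    a=cap(n);W=world(a);z=W[...,2];h=cv2.cvtColor(a['pixels'],cv2.COLOR_RGB2HSV).astype(int);H,S=h[...,0],h[...,1]
    m=((H<5)|(H>172))&(S>120)&(np.hypot(W[...,0]-565,W[...,1]-212)<100)&(z>70)&(z<78)
    if m.any():
        k=W[m].mean(0);print(n,'knob',k,'lever rad',np.radians(197.2)-np.arctan2(k[1]-213.9,k[0]-564.8)%(2*np.pi))
    m=(H>95)&(H<130)&(S>60)&(np.hypot(W[...,0]-579,W[...,1]-166)<32)&(z<115)&(z>60)
    zt=np.percentile(z[m],97);m&=z>zt-4;print('lens',zt,cv2.minEnclosingCircle(W[m][:,:2].astype(np.float32)))
    o.append(cv2.resize(a['pixels'][b[1]:b[3],b[0]:b[2],::-1],None,fx=3,fy=3,interpolation=3))
cv2.imwrite('pics/x10.png',np.hstack(o))
```

```text
[521.58766597 316.98827303 172.06588663] [-0.0422129  -0.02869269 -1.35752614]
scene knob [546.20546519 274.63398257  73.05575158] lever rad 1.5738911200704013
lens 102.57820356600448 ((578.7706298828125, 165.39422607421875), 20.09524917602539)
side knob [544.31441641 273.45698994  73.37654843] lever rad 1.5397036605534127
lens 103.72282109486581 ((576.86474609375, 167.34848022460938), 20.853471755981445)
```

View pics/x10.png

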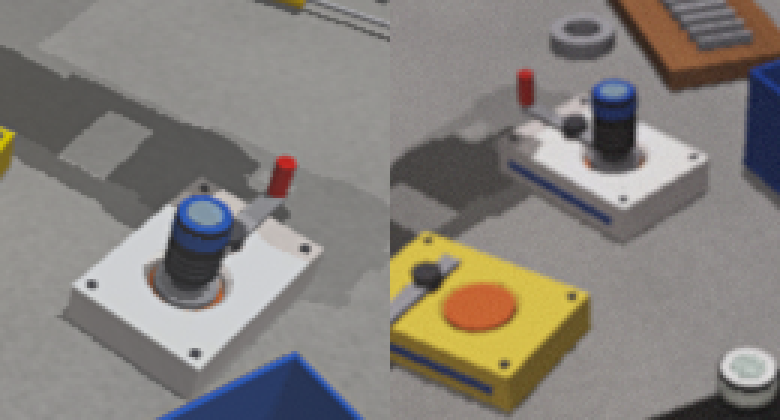

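The lens stands upright and home in the white mount, the lever is locked with its tip over the foot, and the robot is clear. Handing in.

```bash
python3 -c "
from rig import order;print(order.finish_job())"
```

```text
the job is handed in; nothing more can be done
None
```

The blue lens is fully home in the white mount and the lock lever is at its locked stop. I handed the job in at about 16.4 s of the 54 s allowed; no verdict is reported.

- **Lens:** I set it on the orange seat and pushed it about 10 mm down, until 47 N gave no more movement. Its top is about 100 mm above the table, the home height, once I correct a 3 mm camera bias measured on the mat. The visible seat reads 24.7 mm against 25 mm when home, and the lens axis is within about 2–3 mm of the well's centre.
- **Lever:** I gripped the knob and swung it to the stop. The two fixed cameras put it at 1.57 and 1.54 rad. The gripper was lifted well clear before I handed in.
- **Failed or disagreed:**
  - My first close on the knob missed. The depth maps put the real fingertips about 25 mm above the reported tool position, so I went 22 mm lower and the second grip held.
  - The wrist camera's fits of the held lens were contaminated by other blue pixels, so I relied on the scene camera for centring.
  - Height readings from the cameras differed by 1–2 mm.

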